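Fit the spacer and the splined cog on the rear hub and hold it home

ROBOT

A 7-joint arm with a two-finger parallel gripper is mounted at the origin on the work surface. World frame = base frame: x ahead of the robot, y to its left, z up, the work surface at z = 0. Lengths are in mm, angles in rad, forces in N, time in s.
With the tool pointing down it reaches from about 400 to 850 mm from the base axis. Payload 10.4 kg.
Tool frame: the origin (TCP) lies on the centre line of the jaws, within the pads' length; the fingertips stand r.tcp_to_tips ahead of it and the grasp point (between the pads) lies 3 mm ahead of it (r.tcp_to_tips is the distance from the TCP to the fingertips, in mm); z points along the fingers, y is the line along which they close (so a half turn about z gives the same grasp; the last joint's range is limited). The gripper opens to 87 mm and grips with 3 to 60 N. Pads are 19 mm wide; open, the fingers measure 117 mm over their backs; the gripper's body (75 mm by 190 mm) begins 51 mm behind the grasp point.
Start: joints at [-1.263, 0.332, -0.065, 1.46, 0.022, 1.35, -0.088], TCP at [202.987, 591.14, 244.576] pointing down, gripper open.
Joint ranges: [-2.6, 2.6], [-0.5, 2.12], [-1.47, 1.34], [0.16, 2.42], [-1.27, 4.41], [0.06, 2.06], [-2.6, 2.6]. Speed limits (rad/s): [2.22, 2.22, 2.79, 2.79, 3.14, 3.14, 3.14].

INTERFACE

Orientations are given as [roll, pitch, yaw] about the fixed x, y, z axes, in that order (R = Rz(yaw) Ry(pitch) Rx(roll)).
In Python, from plant import r, camera, recognise, regions_of gives the robot as it stands. The module is installed in compiled form; this text tells all that it offers.
- The arm moves only by the tool play_rows, never from a script. Its argument "steps" is text: rows parted by semicolons, each of 7 numbers parted by spaces: the shift along the tool's x, y, z in mm, then the turn, a rotation vector about the tool's x, y, z in rad, then the opening, from -1 (shut) to 1 (fully open). A call has 1 to 20 rows; each row shifts and turns the commanded pose from where the row before left it, along the tool's axes as they then stand; what a row does not reach is not made up. A row lasts 1/8 s, in which the tool goes at most 62.5 mm and 10.7 degrees, less where a joint would pass 70% of its speed; a pose out of reach is approached as far as the arm can. A call with a gripper value outside its range is refused whole. The fingers move at their own pace and stop on an object; "newtons" is the grip in N (left out, the last holds). Time passes only in rows, so rows that do not move let the fingers close. It gives the time, the measured TCP pose, the force, the opening and the grip force at its end, in the units of the state.
- r.sense(): the state, without advancing time (a new reading comes with each control period).
- camera(name): name is "scene" or "top"; returns a dict with "pixels" (384x512x3 uint8, red, green, blue), "fx", "fy", "cx", "cy" (pixels), "rvec" (rotation vector, rad) and "tvec" (3), from world to camera coordinates, as OpenCV has them. Camera axes: x right, y down, z forward; pixel columns grow to the right and rows downward; lengths in mm; the calibration is good to about 2 mm. A picture is of the moment at which its call begins. There is no depth.
- r.close_job(): hands the job in; it is judged then, once.
Trained networks look in the newest picture that a camera, given by its name, has taken for a name from the list of things; names that differ only in an ending like _2 or _b are one class to them, and where a whole thing is asked for, a point or a joint stands for the part that bears it (a point fixed in the world has none). Each returns a list of dicts, best first, with "conf" (0 to 1); they miss things now and then, are a little off and sometimes report something else, mostly with a low value. They report only what shows in the picture. A call takes as long as a camera call. They do not tell look-alikes from the thing itself.
- recognise(camera, name): "centre" ([column, row] in pixels, amid what is visible of it).
- regions_of(camera, name): "region" (384x512 bool, what is visible of it) and "centre" ([column, row] in pixels, amid what is visible of it).
The state is a dict: "time": time; "joint_positions": joint angles; "joint_vel": joint speeds; "effort": joint torques, N m; "position": TCP position; "tool_rot": TCP orientation; "contact_force": force on the tool from outside, world axes, zero at the start; "ft_torque": the same for the moment, N m; "opening": finger opening in mm; "grasp_force": force on a finger pad.
Only numpy, scipy, OpenCV 4.12 (cv2) and the standard library are available. Lean on these libraries where they do the work, as an engineer would, in place of code of your own. Each camera call takes 0.05 s, during which the arm holds its last target. There are 200 camera calls.

TASK

Build up the bicycle's rear hub that stands clamped in the bench vice: put the red spacer ring over the splined body so that it lies flat on the black spacer already there, then take the brass-coloured cog by its collar, teeth side down as it lies, turn it until its splines mesh and slide it home against the red spacer. Finish while still holding the cog in the gripper and pressing it firmly down against the spacer, as you would while the lockring is being started; do not let go, never ram it, and leave the other things on the bench where they are.

Things in the scene. Friction and masses are not known exactly. Their poses are not given: they have to be found in the camera images.
- hub: Grey bicycle rear hub, fixed, upright, axle clamped in the vice; does not turn or give. Origin: lower axle end, 74 mm above the bench; z up the axle. Flanges 60 mm across at 28-38 and 76-86 mm up; black spacer ring 43 mm across, already fitted, at 90-98 mm; splined body to 126 mm; locknut 17 mm across to 131 mm; bare axle 10 mm across to 140 mm.
- hub_seat (a point): Point on the hub's axis, level with the black spacer's top face, where the red spacer's underside comes to lie (172 mm above the bench). Axes as the hub's.
- hub_tip (a point): Hub axis at the splined body's top, 28 mm above hub_seat. The body has 9 equal upright ridges 40 degrees apart, one along the hub's own +x: 4 mm wide, 34.4 mm across over the ridges, 28.4 mm across between them, top edges chamfered 1.5 mm. A cog turned wrongly stops on the ridge tops here; home, its underside is 12 mm above hub_seat.
- spacer: Red spacer ring, loose, lying flat on the bench: 43 mm across, plain round bore 36.6 mm, 12 mm high, about 30 g. Origin at the centre of its underside, z up. It slides over the ridges at any turn, with 1.1 mm to spare all round.
- cog: Brass-coloured 16-tooth cog, loose, flat on the bench, teeth down, about 110 g. Toothed disc 69 mm across, 4 mm thick; above it, from 4 to 14 mm, a round collar 43 mm across, the place to grip. Origin: centre of the underside, z up. Splines mesh when the cog's yaw is the hub's plus any multiple of 40 degrees, within about 4 degrees.
- cog_bore (a point): Centre of the top of the cog's collar, 14 mm above its underside. The bore runs through all 14 mm: 36.4 mm across, with 9 equal inner tabs 40 degrees apart, 4.4 mm wide, reaching in to 30.4 mm across; the middle of a groove lies along the cog's own +x. About 1 mm of play sideways on the hub.
- vise: Blue bench vice, fixed. Origin on the bench under the hub's axis. Jaws 75 mm wide and 86 mm high; the spindle points along its own -x and its cross bar, 120 mm long, lies 126 mm out at 44 mm height; the rear end reaches 85 mm along +x.
- old_cog: Bystander: rusty flat 18-tooth sprocket, 77 mm across, 5 mm thick, plain bore. Origin at the centre of its underside.
- lockring: Bystander: steel lockring, 39 mm across, 6 mm high. Origin at the centre of its underside.
- grease_tub: Bystander: white tub with a red lid, 72 mm across, 55 mm high. Origin at the centre of its underside.
- wrench: Bystander: steel spanner lying on the bench. Origin at its underside, at mid length.
- mallet: Bystander: wooden-handled mallet with a black head lying on the bench. Origin at its underside, at mid length.
- screwdriver: Bystander: screwdriver with a red handle lying on the bench. Origin at its underside, at mid length.
- mug: Bystander: blue mug, 82 mm across, 95 mm high. Origin at the centre of its underside.
There are look-alikes about, which are no part of the job. Several things have the shape of the cog; the one meant has the colours described above.

How it is judged:
By the outcome, as a careful person would: the job done as asked, in the order asked, and still so for the second after the job is handed in, while the arm keeps its last pose, push and grip.
It also fails if it takes over 58 s, if anything falls off the work surface, if the arm or the gripper's body presses on something with over 40 N, if the wrist force passes 120 N, or if a joint passes its speed limit or range.

## Working session

There is one attempt and no reset: what is moved stays moved. The work goes in short steps, Python scripts to look and compute and a tool call to move; the robot and the scene stay as the last step left them, time stands still between calls to the robot, and variables do not carry over. Pictures are saved under pics/ and viewed, at most 10 in all, crops included, and the job is handed in when it is done.

Besides the shell and the picture viewer there is one more tool, called after "Call:" as name(argument=value, ...) on one line, values as JSON. play_rows: Moves the arm, as the interface text tells. Its arguments: {"type":"object","properties":{"steps":{"type":"string"},"newtons":{"type":"number"}},"required":["steps"]}

```bash
mkdir -p pics; cat > h.py <<'E'
import numpy as np, cv2
from scipy.spatial.transform import Rotation as R
def ray(c,uv,z):
    M=cv2.Rodrigues(np.array(c["rvec"],float))[0]; t=np.array(c["tvec"],float).ravel()
    d=M.T@np.array([(uv[0]-c["cx"])/c["fx"],(uv[1]-c["cy"])/c["fy"],1]); o=-M.T@t
    return o+d*(z-o[2])/d[2]
def proj(c,P):
    K=np.array([[c["fx"],0,c["cx"]],[0,c["fy"],c["cy"]],[0,0,1]])
    return cv2.projectPoints(np.atleast_2d(np.array(P,float)),np.array(c["rvec"],float),np.array(c["tvec"],float),K,None)[0][:,0]
def save(n,im): cv2.imwrite("pics/"+n,im[:,:,::-1])
E
python3 - <<'E'
from h import *
from plant import r,camera,recognise,regions_of
s=r.sense(); print(s, r.tcp_to_tips)
for n in("scene","top"):
    c=camera(n); save(n+"1.png",c["pixels"])
    print(n,c["fx"],c["cx"],c["cy"],c["rvec"],c["tvec"])
    for k in("hub","spacer","cog","vise","old_cog","lockring"):
        print(k,[(np.round(d["centre"]).tolist(),round(d["conf"],2),ray(c,d["centre"],{"hub":200,"cog":7,"spacer":6}.get(k,0)).round()[:2].tolist()) for d in recognise(n,k)])
E
```

```text
{'time': 0.0, 'joint_positions': array([-1.26258035,  0.33287005, -0.06475776,  1.46095165,  0.02161634,
        1.34993297, -0.08846822]), 'joint_vel': array([-0.00095076,  0.00053696,  0.00043321, -0.00100484, -0.00032694,
       -0.00068779,  0.0010007 ]), 'effort': array([ 1.28578646e-03, -6.23257899e+01,  2.48849066e-02, -3.89901531e+01,
       -6.15486014e-02,  3.94352584e-02,  1.13953201e-04]), 'position': array([202.86607853, 590.7656065 , 243.75029048]), 'tool_rot': array([-3.14012883e+00,  6.69775028e-05,  2.81088791e+00]), 'contact_force': array([-0.81187804, -0.48026814,  0.07451222]), 'ft_torque': array([-0.03949898,  0.06426428, -0.00058747]), 'grasp_force': 0.0, 'opening': 86.9885279854432} 22.0
scene 467.06876075751336 255.16548131504916 193.12627171489916 [ 2.21419683  0.92982363 -0.35602539] [-329.75261047 -169.87400536 1750.17873881]
hub [([338.0, 178.0], 0.78, [656.0, 147.0])]
spacer [([224.0, 236.0], 0.58, [465.0, -136.0])]
cog [([204.0, 218.0], 0.79, [366.0, -133.0]), ([125.0, 322.0], 0.68, [498.0, -520.0]), ([182.0, 272.0], 0.64, [481.0, -313.0])]
vise [([327.0
[... 184 characters left out ...]
7.0], 0.46, [459.0, -140.0])]
top 365.41005414674305 258.02057297073435 194.4244215988493 [ 2.12021581 -2.14887266  0.20100487] [ -26.9111686   521.37706748 1103.49087694]
hub [([387.0, 254.0], 0.67, [330.0, -371.0]), ([183.0, 156.0], 0.6, [604.0, 173.0])]
spacer []
cog [([344.0, 218.0], 0.83, [446.0, -309.0]), ([286.0, 254.0], 0.78, [336.0, -121.0]), ([154.0, 136.0], 0.49, [731.0, 309.0]), ([402.0, 210.0], 0.48, [472.0, -502.0])]
vise [([193.0, 171.0], 0.75, [611.0, 179.0]), ([390.0, 251.0], 0.7, [339.0, -455.0]), ([152.0, 135.0], 0.38, [738.0, 318.0]), ([184.0, 158.0], 0.17, [654.0, 212.0])]
old_cog [([342.0, 168.0], 0.67, [614.0, -314.0])]
lockring [([182.0, 158.0], 0.68, [655.0, 218.0])]
```

View pics/scene1.png

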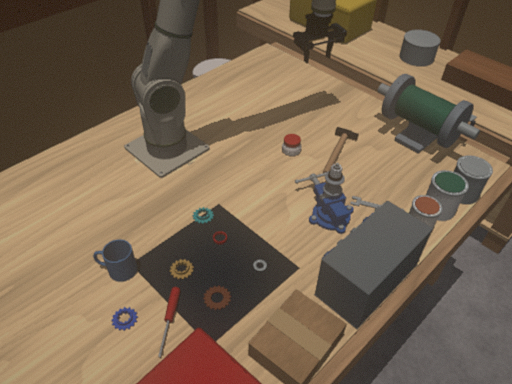

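View pics/top1.png

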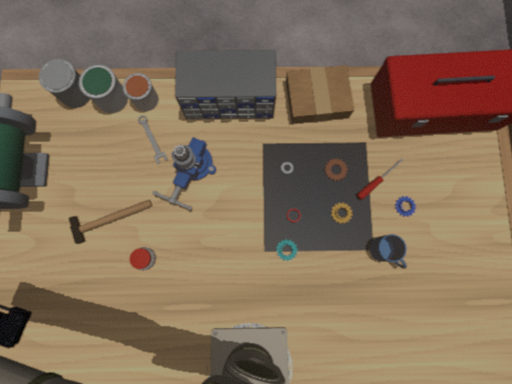

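The top view shows the brass cog at about (342,213), the red spacer at (294,215) and the hub tip at about (183,154). In the scene view they are at (181,269), (220,237) and (335,170). The teal and blue cogs are decoys. I'll refine the positions by colour.

```bash
cat >> h.py <<'E'
def blob(im,uv,hue,rad=18,smin=110):
    h=cv2.cvtColor(im,cv2.COLOR_RGB2HSV).astype(int)
    d=np.abs((h[...,0]-hue+90)%180-90)
    m=((d<7)&(h[...,1]>smin)&(h[...,2]>60)).astype(np.uint8)
    Y,X=np.mgrid[:384,:512]; m[(X-uv[0])**2+(Y-uv[1])**2>rad**2]=0
    p=cv2.findNonZero(m); e=cv2.fitEllipse(cv2.convexHull(p)); return e,len(p)
E
python3 - <<'E'
from h import *
from plant import camera
W={}
for n,q in(("scene",{"cog":(181,269),"sp":(220,237)}),("top",{"cog":(342,213),"sp":(294,215)})):
    c=camera(n); im=c["pixels"]
    for k,uv in q.items():
        hue={"cog":19,"sp":2}[k]
        h=cv2.cvtColor(im,cv2.COLOR_RGB2HSV); p=h[uv[1]-14:uv[1]+14,uv[0]-14:uv[0]+14].reshape(-1,3)
        p=p[p[:,1]>130]; print(n,k,np.percentile(p,[10,50,90],axis=0).tolist())
        e,N=blob(im,uv,hue); print(np.round(e[0],1),np.round(e[1],1),N,ray(c,e[0],6 if k=="sp" else 5).round(1))
    # hub crop
c=camera("top"); a=cv2.resize(c["pixels"][125:195,150:225],None,fx=5,fy=5,interpolation=cv2.INTER_CUBIC)
c2=camera("scene"); b=cv2.resize(c2["pixels"][150:220,300:375],None,fx=5,fy=5,interpolation=cv2.INTER_CUBIC)
save("hub.png",np.hstack([a,b]))
E
```

```text
scene cog [[18.0, 131.0, 113.2], [18.0, 133.0, 137.0], [19.0, 136.0, 144.0]]
[181.2 268.9] [19.  22.8] 275 [ 468.7 -305.9    5. ]
scene sp [[2.0, 138.0, 79.0], [4.0, 154.0, 98.0], [5.0, 170.2, 113.2]]
[219.4 237.1] [13.  14.2] 97 [ 458.5 -147.1    6. ]
top cog [[19.0, 135.0, 122.0], [19.0, 145.0, 146.0], [20.0, 150.0, 157.0]]
[341.3 212.6] [19.6 21.4] 263 [ 465.3 -303.3    5. ]
top sp [[1.0, 132.0, 110.8], [1.0, 143.0, 116.0], [2.0, 155.8, 127.2]]
[293.1 215. ] [13.6 13.8] 67 [ 459.2 -146.6    6. ]
```

View pics/hub.png

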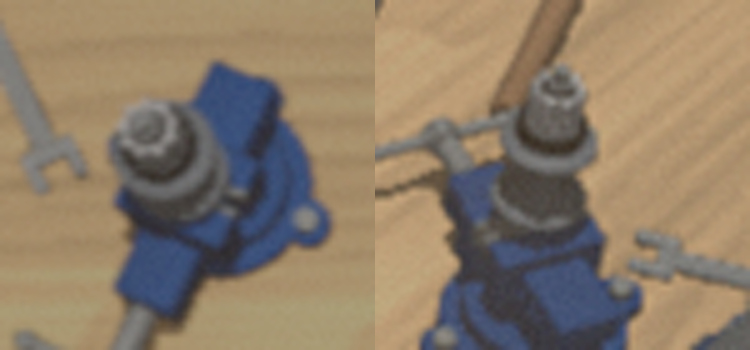

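The left crop (top) shows the hub from above with the axle tip at about (178.2,148.8). The right crop (scene) has the tip at about (337,164.5) and the upper flange centre at about (334.5,178).

```bash
python3 - <<'E'
from h import *
from plant import camera,r
t=camera("top");s=camera("scene")
print(ray(t,(178.3,149),214),ray(s,(337,164.8),214)); print(ray(t,(179,150),200),ray(s,(335,177.5),160))
# outline check overlay
a=np.linspace(0,2*np.pi,60)
xy=(ray(t,(178.3,149),214)+ray(s,(337,164.8),214))[:2]/2; print(xy)
out=[]
for c,(x0,y0) in((t,(150,125)),(s,(300,150))):
    im=cv2.resize(c["pixels"][y0:y0+70,x0:x0+75],None,fx=5,fy=5,interpolation=cv2.INTER_CUBIC)
    for rad,z in((5,214),(17.2,200),(30,160),(30,102)):
        p=proj(c,np.c_[xy[0]+rad*np.cos(a),xy[1]+rad*np.sin(a),0*a+z]); p=(p-[x0,y0]+.5)*5
        cv2.polylines(im,[p.round().astype(np.int32)],True,(255,0,0))
    out.append(im)
save("hub2.png",np.hstack(out))
# moves: tool axes
q=r.sense(); M=R.from_euler("xyz",q["tool_rot"]).as_matrix(); print(M.round(3)); print(M.T@(np.array([459,-147,120])-q["position"]))
E
```

```text
[619.96793479 184.41859384 214.        ] [626.53431829 178.86629026 214.        ]
[621.42729042 185.37014525 200.        ] [626.45046353 181.49156089 160.        ]
[623.25112654 181.64244205]
[[-0.946  0.325  0.   ]
 [ 0.325  0.946  0.   ]
 [ 0.     0.    -1.   ]]
[-481.8917382  -615.02187143  124.48748347]
```

View pics/hub2.png

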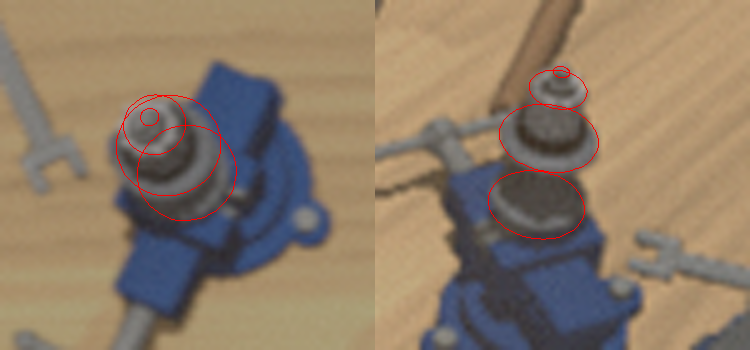

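Call:
play_rows(steps="-44 -36.6 0 0 0 0 1;-44 -36.6 0 0 0 0 1;-44 -36.6 0 0 0 0 1;-44 -36.6 0 0 0 0 1;-44 -36.6 0 0 0 0 1;-44 -36.6 0 0 0 0 1;-44 -36.6 0 0 0 0 1;-44 -36.6 0 0 0 0 1;-18.7 -46 17 0 0 0 1;-18.7 -46 17 0 0 0 1;-18.7 -46 17 0 0 0 1;-18.7 -46 17 0 0 0 1;-18.7 -46 17 0 0 0 1;-18.7 -46 17 0 0 0 1;-18.7 -46 17 0 0 0 1;0 0 0 0 0 0 1", newtons=15)

```text
time: 3.0
position: [458.9, -150.9, 124.7]
tool_rot: [-3.14, -0.001, 2.805]
contact_force: [-0.4, 1.0, 0.3]
opening: 86.8
grasp_force: 0.0
```

Call:
play_rows(steps="0.4 1.2 33 0 0 0 1;0.5 1.3 33 0 0 0 1;0.4 1.3 33 0 0 0 1;0 0 0 0 0 0 1;0 0 0 0 0 0 1")

```text
time: 3.62
position: [460.6, -142.9, 27.6]
tool_rot: [3.141, 0.001, 2.811]
contact_force: [0.4, 0.4, -0.3]
opening: 86.6
grasp_force: 0.0
```

```bash
python3 - <<'E'
from h import *
from plant import camera,r
s=camera("scene");t=camera("top");q=r.sense();print(q["position"],q["tool_rot"])
out=[]
for c in(t,s):
    u=proj(c,[459,-147,20])[0].astype(int); x0,y0=u-40
    out.append(cv2.resize(c["pixels"][y0:y0+80,x0:x0+80],None,fx=5,fy=5,interpolation=cv2.INTER_CUBIC))
save("g1.png",np.hstack(out))
E
```

```text
[ 460.84921191 -143.02745185   27.80870746] [3.14064823e+00 1.64787655e-03 2.81100893e+00]
```

View pics/g1.png

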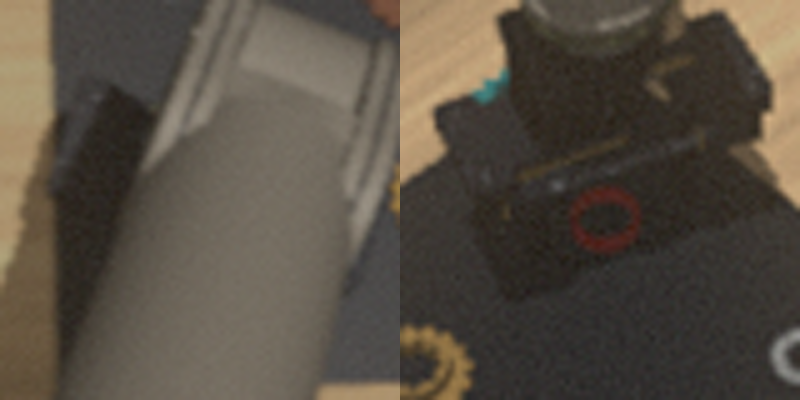

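The right crop shows the red ring between the open fingers and the bench clear around it. I'll correct the pose slightly and close.

Call:
play_rows(steps="0.4 -4.4 4 0 0 0 1;0 0 0 0 0 0 1;0 0 0 0 0 0 -0.2;0 0 0 0 0 0 -0.5;0 0 0 0 0 0 -1;0 0 0 0 0 0 -1;0 0 0 0 0 0 -1;0 0 0 0 0 0 -1", newtons=15)

```text
time: 4.72
position: [458.2, -147.2, 22.5]
tool_rot: [3.142, -0.0, 2.811]
contact_force: [-0.5, -0.1, 0.3]
opening: 42.3
grasp_force: 15.0
```

Call:
play_rows(steps="0 0 -30 0 0 0 -1;0 0 -50 0 0 0 -1;0 0 -50 0 0 0 -1;-3 22 -50 0 0 0 -1;-6 45 -50 0 0 0 -1;-6 45 0 0 0 0 -1;-6 45 0 0 0 0 -1;-6 45 0 0 0 0 -1;-6 45 0 0 0 0 -1;-6 45 0 0 0 0 -1;-6 45 0 0 0 0 -1;-6 45 0 0 0 0 -1;-3 28 0 0 0 0 -1;0 0 0 0 0 0 -1;0 0 0 0 0 0 -1")

```text
time: 6.6
position: [640.9, 218.9, 248.6]
tool_rot: [-3.141, -0.0, 2.81]
contact_force: [-0.1, -0.4, -0.5]
opening: 42.2
grasp_force: 15.0
```

```bash
python3 - <<'E'
from h import *
from plant import camera,r
s=camera("scene");t=camera("top");q=r.sense();print(q["position"],q["tool_rot"],q["contact_force"],q["opening"])
out=[]
for c in(t,s):
    u=proj(c,[622,182,200])[0].astype(int); x0,y0=u-40
    print(x0,y0); out.append(cv2.resize(c["pixels"][y0:y0+80,x0:x0+80],None,fx=5,fy=5,interpolation=cv2.INTER_CUBIC))
    try: e,N=blob(c["pixels"],u,3,25); print(e,N,ray(c,e[0],q["position"][2]-17))
    except Exception as x: print(x)
save("h3.png",np.hstack(out))
E
```

```text
[640.93450883 218.55303258 249.0913905 ] [-3.14150518e+00  2.43301001e-04  2.80911210e+00] [ 0.33068446 -0.04234041 -0.31916465] 42.56141181268655
140 109
OpenCV(4.12.0) /io/opencv/modules/imgproc/src/convhull.cpp:143: error: (-215:Assertion failed) total >= 0 && (depth == CV_32F || depth == CV_32S) in function 'convexHull'

295 127
((350.96002197265625, 156.9921875), (11.77389144897461, 11.832119941711426), 139.2262725830078) 60 [644.47150899 218.25004971 232.0913905 ]
```

View pics/h3.png

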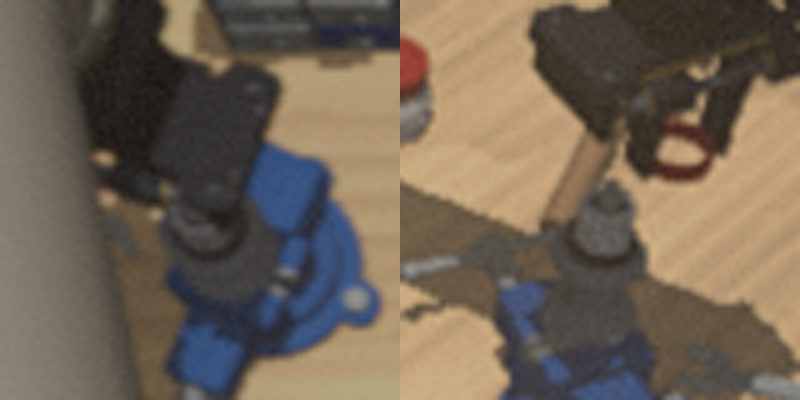

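The ring is held level, but I overshot to (641,219). I'll move back over the hub axis at the same height and look again.

Call:
play_rows(steps="2.7 -20.5 0 0 0 0 -1;2.7 -20.5 0 0 0 0 -1;0 0 0 0 0 0 -1;0 0 0 0 0 0 -1")

```text
time: 7.2
position: [622.6, 183.5, 249.1]
tool_rot: [3.141, 0.0, 2.811]
contact_force: [-0.5, -0.0, -1.9]
opening: 42.5
grasp_force: 15.0
```

```bash
python3 - <<'E'
from h import *
from plant import camera,r
s=camera("scene");q=r.sense();print(q["position"],q["tool_rot"],q["contact_force"],q["opening"])
e,N=blob(s["pixels"],proj(s,q["position"]-[0,0,17])[0],3,20); print(e,N,ray(s,e[0],q["position"][2]-17))
x0,y0=295,127
im=cv2.resize(s["pixels"][y0:y0+80,x0:x0+80],None,fx=7,fy=7,interpolation=cv2.INTER_CUBIC)
save("h4.png",im)
E
```

```text
[622.58470799 183.84480091 248.89425751] [ 3.14088964e+00 -5.76437047e-05  2.81154931e+00] [ 0.49252322  0.19228601 -0.42988422] 42.273470155809775
((338.5644226074219, 159.22569274902344), (11.722704887390137, 12.783773422241211), 87.83362579345703) 63 [625.06117583 184.04660578 231.89425751]
```

View pics/h4.png

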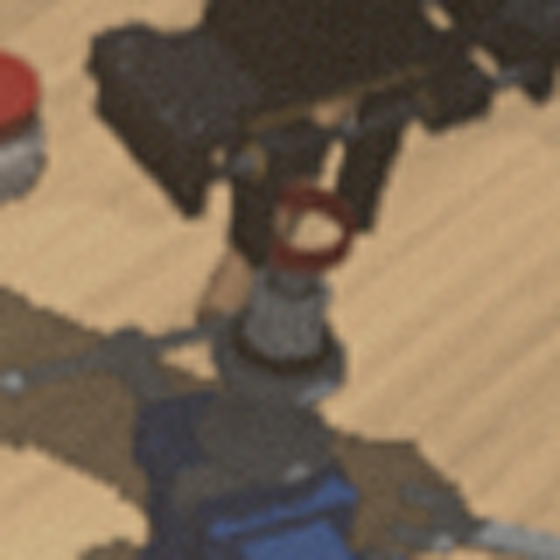

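Call:
play_rows(steps="-1.9 -2.5 0 0 0 0 -1;0 0 8 0 0 0 -1;0 0 8 0 0 0 -1;0 0 6 0 0 0 -1;0 0 0 0 0 0 -1;0 0 1.5 0 0 0 -1;0 0 1.5 0 0 0 -1;0 0 0 0 0 0 -1")

```text
time: 8.25
position: [623.5, 180.1, 223.8]
tool_rot: [3.141, -0.0, 2.811]
contact_force: [0.5, -0.0, -0.1]
opening: 42.2
grasp_force: 15.0
```

Call:
play_rows(steps="0 0 1 0 0 0 -1;0 0 1 0 0 0 -1;0 0 1 0 0 0 -1;0 0 0 0 0 0 -1")

```text
time: 8.75
position: [623.8, 180.0, 222.0]
tool_rot: [3.14, 0.001, 2.811]
contact_force: [-2.5, -2.1, 6.7]
opening: 41.9
grasp_force: 15.0
```

Call:
play_rows(steps="0.3 -0.5 0 0 0 0 -1;0.3 -0.5 0 0 0 0 -1;0 0 0.5 0 0 0 -1;0 0 0 0 0 0 -1")

```text
time: 9.25
position: [623.6, 179.9, 222.0]
tool_rot: [3.139, 0.003, 2.811]
contact_force: [1.0, 1.7, 8.0]
opening: 42.2
grasp_force: 15.0
```

Call:
play_rows(steps="0 0 -3.2 0 0 0 -1;0 0 0 0 0 0 -1;4 0 0 0 0 0 -1;4 0 0 0 0 0 -1;1.5 0 0 0 0 0 -1;1.5 0 0 0 0 0 -1;0 0 0 0 0 0 -1", newtons=40)

```text
time: 10.12
position: [612.1, 182.9, 223.5]
tool_rot: [3.141, -0.0, 2.811]
contact_force: [0.5, -0.5, -0.6]
opening: 41.6
grasp_force: 40.0
```

Call:
play_rows(steps="1 0 0 0 0 0 -1;1 0 0 0 0 0 -1;0 0 0 0 0 0 -1")

```text
time: 10.5
position: [611.5, 182.9, 223.7]
tool_rot: [3.141, 0.003, 2.81]
contact_force: [6.8, -0.8, -3.3]
opening: 41.5
grasp_force: 40.0
```

Call:
play_rows(steps="-5.5 0 0 0 0 0 -1;-5.5 0 0 0 0 0 -1;0 4 0 0 0 0 -1;0 4 0 0 0 0 -1;0 1 0 0 0 0 -1;0 1 0 0 0 0 -1;0 0 0 0 0 0 -1")

```text
time: 11.38
position: [623.9, 189.4, 223.5]
tool_rot: [3.142, -0.0, 2.811]
contact_force: [1.0, -0.3, 0.1]
opening: 41.6
grasp_force: 40.0
```

Call:
play_rows(steps="0 1 0 0 0 0 -1;0 1 0 0 0 0 -1;0 0 0 0 0 0 -1")

```text
time: 11.75
position: [624.6, 191.3, 223.5]
tool_rot: [3.141, -0.0, 2.811]
contact_force: [0.0, -0.2, -0.8]
opening: 41.6
grasp_force: 40.0
```

Call:
play_rows(steps="0 1 0 0 0 0 -1;0 1 0 0 0 0 -1;0 0 0 0 0 0 -1")

```text
time: 12.12
position: [625.3, 193.3, 223.5]
tool_rot: [3.142, -0.0, 2.811]
contact_force: [0.3, 0.1, -0.8]
opening: 41.6
grasp_force: 40.0
```

Call:
play_rows(steps="0 1 0 0 0 0 -1;0 1 0 0 0 0 -1;0 1 0 0 0 0 -1;0 0 0 0 0 0 -1")

```text
time: 12.62
position: [626.1, 195.2, 223.4]
tool_rot: [-3.14, -0.0, 2.81]
contact_force: [-2.9, -4.7, 1.4]
opening: 41.7
grasp_force: 40.0
```

Call:
play_rows(steps="1.4 -5 0 0 0 0 -1;1.5 -5.5 0 0 0 0 -1;0 0 0 0 0 0 -1;-4 0 0 0 0 0 -1;-4 0 0 0 0 0 -1;-1 0 0 0 0 0 -1;-1 0 0 0 0 0 -1;-1 0 0 0 0 0 -1;0 0 0 0 0 0 -1")

```text
time: 13.75
position: [630.5, 183.4, 223.5]
tool_rot: [3.142, 0.0, 2.811]
contact_force: [0.2, 0.9, -0.2]
opening: 41.7
grasp_force: 40.0
```

Call:
play_rows(steps="-1 0 0 0 0 0 -1;-1 0 0 0 0 0 -1;0 0 0 0 0 0 -1")

```text
time: 14.12
position: [631.3, 183.3, 223.2]
tool_rot: [-3.141, -0.003, 2.811]
contact_force: [-5.8, 0.1, 1.5]
opening: 41.9
grasp_force: 40.0
```

Call:
play_rows(steps="5.8 0 0 0 0 0 -1;5.8 -0.3 0 0 0 0 -1;0 0 0 0 0 0 -1;0 0 2 0 0 0 -1;0 0 2 0 0 0 -1;0 0 1 0 0 0 -1;0 0 0 0 0 0 -1", newtons=15)

```text
time: 15.0
position: [621.3, 186.2, 218.3]
tool_rot: [-3.141, -0.0, 2.811]
contact_force: [0.7, -0.7, -0.4]
opening: 42.5
grasp_force: 15.0
```

Call:
play_rows(steps="0 0 4 0 0 0 -1;0 0 4 0 0 0 -1;0 0 4 0 0 0 -1;0 0 4 0 0 0 -1;0 0 4 0 0 0 -1;0 0 2 0 0 0 -1;0 0 1 0 0 0 -1;0 0 1 0 0 0 -1;0 0 0.5 0 0 0 -1;0 0 0 0 0 0 -1")

```text
time: 16.25
position: [621.4, 186.3, 194.5]
tool_rot: [3.141, 0.0, 2.811]
contact_force: [-1.9, 0.1, 4.0]
opening: 42.1
grasp_force: 15.2
```

Call:
play_rows(steps="0 0 0 0 0 0 -0.1;0 0 0 0 0 0 0.3;0 0 0 0 0 0 1;0 0 0 0 0 0 1;0 0 -10 0 0 0 1;0 0 -25 0 0 0 1;0 0 -25 0 0 0 1;-1.2 -46.8 0 0 0 0 1;-1.2 -46.8 0 0 0 0 1;-1.2 -46.8 0 0 0 0 1;-1.2 -46.8 0 0 0 0 1;-1.2 -46.8 0 0 0 0 1;-1.2 -46.8 20 0 0 0 1;-1.2 -46.8 20 0 0 0 1;-1.2 -46.8 20 0 0 0 1;-1.2 -46.8 20 0 0 0 1;-1.2 -46.8 20 0 0 0 1;-1.2 -46.8 20 0 0 0 1;0 0 0 0 0 0 1")

```text
time: 18.62
position: [464.0, -308.6, 133.5]
tool_rot: [-3.14, -0.002, 2.805]
contact_force: [0.6, 1.3, 0.3]
opening: 86.7
grasp_force: 0.0
```

```bash
python3 - <<'E'
from h import *
from plant import camera,r
s=camera("scene");t=camera("top");q=r.sense();print(q["position"],q["tool_rot"],q["joint_positions"].round(2))
M=R.from_euler("xyz",q["tool_rot"]).as_matrix(); print(M.T@(np.array([467,-304.6,27.5])-q["position"]))
e,N=blob(s["pixels"],(181,269),19); print(e[0],N)
e,N=blob(s["pixels"],proj(s,[621.5,186.3,178])[0],3,20); print(e,N,ray(s,e[0],178))
out=[]
for p in([621,186,180],[467,-305,40]):
    x0,y0=proj(s,p)[0].astype(int)-35
    out.append(cv2.resize(s["pixels"][y0:y0+70,x0:x0+70],None,fx=5,fy=5,interpolation=cv2.INTER_CUBIC))
save("r5.png",np.hstack(out))
E
```

```text
[ 466.74019227 -305.17473969  134.39406879] [3.14139615e+00 2.72563939e-04 2.80980641e+00] [-0.1   0.32  0.72  1.81 -0.24  1.1   1.93]
[-2.92915437e-02  6.07016863e-01  1.06894202e+02]
(181.1001739501953, 269.0748596191406) 224
((335.38238525390625, 171.9630584716797), (13.06672477722168, 13.790367126464844), 101.4460678100586) 57 [622.10276368 184.83216988 178.        ]
```

View pics/r5.png

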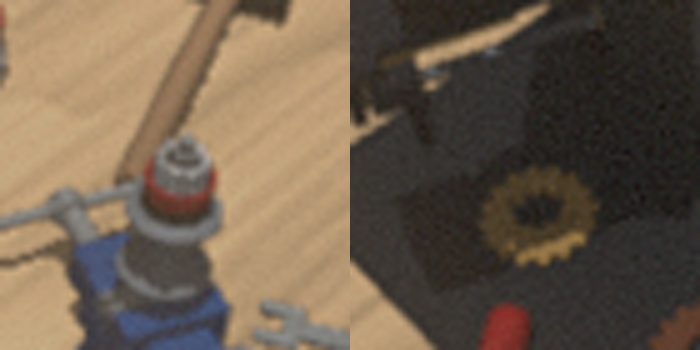

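The left crop shows the red spacer flat on the hub, and the right one shows the gripper above the brass cog. I'll descend onto the collar and grip.

Call:
play_rows(steps="0 0.2 35 0 0 0 1;0 0.2 35 0 0 0 1;0 0.2 25 0 0 0 1;0 0 10 0 0 0 1;0 0 2 0 0 0 1;0 0 0 0 0 0 1;0 0 0 0 0 0 0.2;0 0 0 0 0 0 -0.3;0 0 0 0 0 0 -1;0 0 0 0 0 0 -1;0 0 0 0 0 0 -1", newtons=15)

```text
time: 20.1
position: [466.8, -304.3, 27.0]
tool_rot: [3.142, -0.0, 2.811]
contact_force: [-0.2, 0.5, 0.4]
opening: 45.2
grasp_force: 0.0
```

Call:
play_rows(steps="0 0 0 0 0 0 -1;0 0 0 0 0 0 -1;0 0 0 0 0 0 -1", newtons=30)

```text
time: 20.48
position: [466.8, -304.3, 27.0]
tool_rot: [3.142, -0.0, 2.811]
contact_force: [-0.3, 0.4, 0.2]
opening: 41.6
grasp_force: 30.0
```

Call:
play_rows(steps="0 0 -25 0 0 0 -1;0 0 -50 0 0 0 -1;0 0 -50 0 0 0 -1;0 0 -50 0 0 0 -1;1.2 46.7 -50 0 0 0 -1;1.2 46.7 0 0 0 0 -1;1.2 46.7 0 0 0 0 -1;1.2 46.7 0 0 0 0 -1;1.2 46.7 0 0 0 0 -1;1.2 46.7 0 0 0 0 -1;1.2 46.7 0 0 0 0 -1;1.2 46.7 0 0 0 0 -1;1.2 46.7 0 0 0 0 -1;1.2 46.7 0 0 0 0 -1;1.2 46.7 0 0 0 0 -1;0 0 0 0 0 0 -1;0 0 0 0 0 0 -1")

```text
time: 22.6
position: [619.9, 181.2, 247.3]
tool_rot: [-3.14, -0.0, 2.81]
contact_force: [-0.1, -0.4, -1.5]
opening: 41.8
grasp_force: 30.0
```

```bash
cat > uv.py <<'E'
from h import *
from plant import r
q=r.sense(); p=q["position"]; print("u %.2f v %.2f z %.2f"%(-.946*p[0]+.325*p[1],.325*p[0]+.946*p[1],p[2]),q["tool_rot"].round(3),q["contact_force"].round(1),q["joint_positions"].round(2),q["ft_torque"].round(2))
E
python3 uv.py
```

```text
u -527.51 v 372.86 z 247.27 [-3.14 -0.    2.81] [-0.1 -0.4 -1.5] [-0.7   0.4   0.47  1.42 -0.18  1.37  1.01] [-0.05 -0.04  0.04]
```

Call:
play_rows(steps="0 2.5 0 0 0 0 -1;0 2.6 6 0 0 0 -1;0 0 6 0 0 0 -1;0 0 5.5 0 0 0 -1;0 0 0 0 0 0 -1;3 0 0 0 0 0 -1;2 0 0 0 0 0 -1;1 0 0 0 0 0 -1;1 0 0 0 0 0 -1;0 0 0 0 0 0 -1")

```text
time: 23.85
position: [615.9, 188.7, 230.5]
tool_rot: [3.141, 0.002, 2.81]
contact_force: [5.5, -0.2, -2.3]
opening: 41.8
grasp_force: 30.0
```

```bash
python3 uv.py
```

```text
u -521.31 v 378.65 z 230.54 [3.141e+00 2.000e-03 2.810e+00] [ 5.5 -0.2 -2.3] [-0.71  0.4   0.46  1.45 -0.18  1.33  1.  ] [-0.1  -1.41 -0.03]
```

Call:
play_rows(steps="-5 0 0 0 0 0 -1;-5 0 0 0 0 0 -1;-2 0 0 0 0 0 -1;-1 0 0 0 0 0 -1;-1 0 0 0 0 0 -1;0 0 0 0 0 0 -1")

```text
time: 24.6
position: [628.2, 184.5, 230.2]
tool_rot: [3.141, -0.0, 2.811]
contact_force: [-0.0, -1.1, -1.0]
opening: 41.7
grasp_force: 30.0
```

```bash
python3 uv.py
```

```text
u -534.29 v 378.73 z 230.18 [ 3.141 -0.     2.811] [-0.  -1.1 -1. ] [-0.69  0.43  0.46  1.42 -0.19  1.34  1.02] [ 0.03 -0.02  0.02]
```

Call:
play_rows(steps="-1 0 0 0 0 0 -1;-1 0 0 0 0 0 -1;0 0 0 0 0 0 -1")

```text
time: 24.98
position: [630.1, 183.8, 230.2]
tool_rot: [3.142, -0.0, 2.811]
contact_force: [-0.6, 0.3, -1.0]
opening: 41.5
grasp_force: 30.0
```

```bash
python3 uv.py
```

```text
u -536.37 v 378.68 z 230.16 [ 3.142 -0.     2.811] [-0.6  0.3 -1. ] [-0.69  0.43  0.46  1.41 -0.19  1.34  1.02] [ 0.03  0.   -0.03]
```

Call:
play_rows(steps="-1 0 0 0 0 0 -1;-1 0 0 0 0 0 -1;0 0 0 0 0 0 -1")

```text
time: 25.35
position: [631.1, 183.6, 229.7]
tool_rot: [-3.141, -0.002, 2.811]
contact_force: [-6.2, 1.1, -0.5]
opening: 41.5
grasp_force: 30.0
```

```bash
python3 uv.py
```

```text
u -537.33 v 378.77 z 229.71 [-3.141e+00 -2.000e-03  2.811e+00] [-6.2  1.1 -0.5] [-0.69  0.43  0.46  1.41 -0.19  1.35  1.02] [0.22 1.3  0.05]
```

Call:
play_rows(steps="4.5 -0.3 0 0 0 0 -1;4.6 -0.3 0 0 0 0 -1;0 0 1.5 0 0 0 -1;0 0 1 0 0 0 -1;0 0 1 0 0 0 -1;0 0 1 0 0 0 -1;0 0 0 0 0 0 -1")

```text
time: 26.22
position: [623.2, 185.5, 225.5]
tool_rot: [-3.141, -0.0, 2.811]
contact_force: [0.2, -1.1, -0.7]
opening: 42.0
grasp_force: 30.0
```

```bash
python3 uv.py
```

```text
u -529.25 v 378.02 z 225.53 [-3.141 -0.     2.811] [ 0.2 -1.1 -0.7] [-0.7   0.42  0.46  1.44 -0.19  1.33  1.01] [-0.03  0.02 -0.01]
```

Call:
play_rows(steps="0 0 1 0 0 0 -1;0 0 1 0 0 0 -1;0 0 0 0 0 0 -1")

```text
time: 26.6
position: [623.1, 185.6, 223.6]
tool_rot: [-3.142, -0.0, 2.811]
contact_force: [-0.4, 0.1, -0.9]
opening: 41.6
grasp_force: 30.0
```

```bash
python3 uv.py
```

```text
u -529.18 v 378.07 z 223.57 [-3.142 -0.     2.811] [-0.4  0.1 -0.9] [-0.7   0.42  0.46  1.44 -0.19  1.33  1.01] [ 0.   -0.04  0.  ]
```

Call:
play_rows(steps="0 0 1.5 0 0 0 -1;0 0 1.5 0 0 0 -1;0 0 1.5 0 0 0 -1;0 0 1.5 0 0 0 -1;0 0 0 0 0 0 -1")

```text
time: 27.22
position: [623.1, 185.6, 217.5]
tool_rot: [-3.142, -0.0, 2.811]
contact_force: [0.3, -0.7, -1.1]
opening: 41.9
grasp_force: 30.0
```

```bash
python3 - <<'E'
import uv
from h import *
from plant import camera
s=camera("scene"); x0,y0=295,127
im=cv2.resize(s["pixels"][y0:y0+80,x0:x0+80],None,fx=7,fy=7,interpolation=cv2.INTER_CUBIC)
save("c6.png",im)
E
```

```text
u -529.17 v 378.06 z 217.52 [-3.142 -0.     2.811] [ 0.3 -0.7 -1.1] [-0.7   0.42  0.46  1.45 -0.19  1.31  1.01] [-0.01  0.06 -0.05]
```

View pics/c6.png

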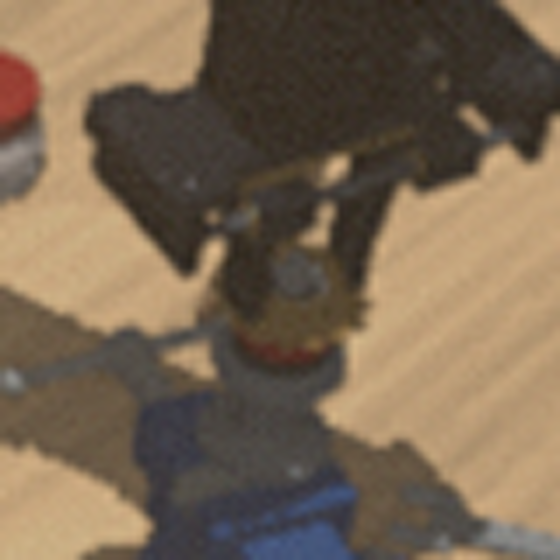

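The picture shows the cog (about 335,169 in full-image pixels) already on the splined body just above the red spacer, so it meshed at this yaw. I'll slide it home gently.

Call:
play_rows(steps="0 0 1.5 0 0 0 -1;0 0 1.5 0 0 0 -1;0 0 1 0 0 0 -1;0 0 1 0 0 0 -1;0 0 1 0 0 0 -1;0 0 1 0 0 0 -1;0 0 0 0 0 0 -1")

```text
time: 28.15
position: [623.2, 185.6, 211.0]
tool_rot: [3.141, 0.0, 2.811]
contact_force: [-0.8, -0.4, 3.1]
opening: 41.7
grasp_force: 30.0
```

```bash
python3 uv.py
```

```text
u -529.25 v 378.11 z 210.96 [3.141 0.    2.811] [-0.8 -0.4  3.1] [-0.7   0.43  0.46  1.46 -0.19  1.3   1.02] [-0.06  0.31  0.  ]
```

Call:
play_rows(steps="0 0 0 0 0 0 -1;0 0 0 0 0 0 -1;0 0 1 0 0 0 -1;0 0 1 0 0 0 -1;0 0 1 0 0 0 -1;0 0 0 0 0 0 -1;0 0 0 0 0 0 -1", newtons=55)

```text
time: 29.02
position: [623.4, 185.5, 210.7]
tool_rot: [3.14, 0.001, 2.811]
contact_force: [-11.2, -2.8, 23.4]
opening: 41.0
grasp_force: 55.0
```

```bash
python3 uv.py
```

```text
u -529.40 v 378.10 z 210.72 [3.140e+00 1.000e-03 2.811e+00] [-11.2  -2.8  23.4] [-0.7   0.43  0.46  1.46 -0.19  1.3   1.02] [-0.68  2.61 -0.02]
```

Call:
play_rows(steps="0.7 0 0 0 0 0 -1;0.7 -0.3 0.3 0 0 0 -1;0 0 0 0 0 0 -1;0 0 0 0 0 0 -1")

```text
time: 29.52
position: [623.2, 185.6, 210.8]
tool_rot: [3.138, 0.004, 2.81]
contact_force: [-4.4, -1.5, 20.4]
opening: 40.9
grasp_force: 55.0
```

```bash
python3 - <<'E'
import uv
from h import *
from plant import camera
s=camera("scene"); x0,y0=295,127
im=cv2.resize(s["pixels"][y0:y0+80,x0:x0+80],None,fx=7,fy=7,interpolation=cv2.INTER_CUBIC)
save("c7.png",im)
E
```

```text
u -529.21 v 378.10 z 210.75 [3.138 0.004 2.81 ] [-4.4 -1.5 20.4] [-0.7   0.42  0.46  1.46 -0.19  1.3   1.01] [-0.6   1.17 -0.  ]
```

View pics/c7.png

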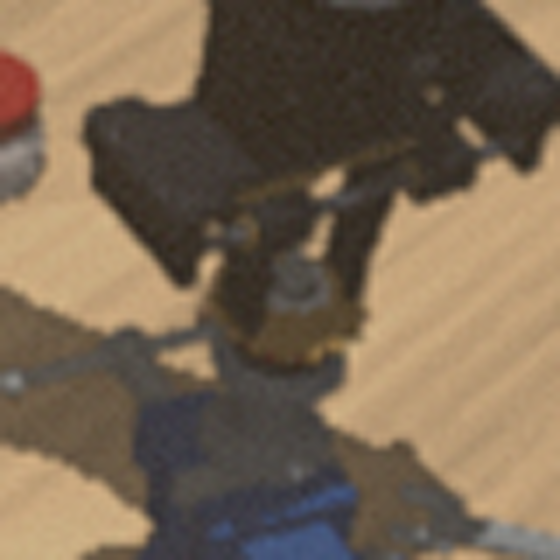

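The cog is home: its disc now hides the red spacer. It is pressed down with about 20 N and gripped with 55 N, so I'll hand the job in.

```bash
python3 -c "
from plant import r
print(r.close_job())"
```

```text
the job is handed in; nothing more can be done
None
```

I handed the job in at about 30 s: the red spacer is seated on the black one, and the cog is meshed, home against it, still gripped (55 N) and pressed down with about 20 N; no verdict came back.

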